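# Empty the tip-out scrap-glass pan and lock it again

### The arm

A 6-joint arm with a two-finger parallel gripper is mounted at the origin on the work surface. World frame = base frame: x ahead of the robot, y to its left, z up, the work surface at z = 0. Lengths are in mm, angles in rad, forces in N, time in s.
With the tool pointing down it reaches from about 350 to 875 mm from the base axis. Payload 4.2 kg.
Tool frame: the origin (TCP) lies midway between the tips of the shut fingers; the grasp point (between the pads) lies 19 mm behind it; x points along the fingers, y is the direction in which the jaws open and shut, and the axes are right-handed (so a half turn about x gives the same grasp; the last joint's range is limited). The gripper opens to 85 mm and grips with 20 to 120 N. Pads are 22 mm wide; open, the fingers measure 114 mm over their backs; the gripper's body (76 mm by 85 mm) begins 54 mm behind the grasp point. The pads swing forward as they close: fully open they stand 13 mm farther back than shut.
Start: joints at [1.363, 0.385, 0.008, 0, -1.194, -0.259], TCP at [281.236, 558.127, 231.312] pointing down, gripper open.
Joint ranges: [-3.14, 3.14], [-1.21, 2.06], [-1.07, 1.41], [-3.16, 2.05], [-2.99, -0.16], [-3.1, 3.1]. Speed limits (rad/s): [2.79, 2.79, 3.14, 3.14, 3.14, 3.14].

### API

Orientations are given as a unit quaternion [x, y, z, w].
In Python, from bench import readout, imaging, arm gives the robot as it stands.
- The arm moves only by the tool arm_command, never from a script. Its argument "increments" is a list of rows, each a list of 3 entries, a list of its own where there are three numbers: the turn, a rotation vector about the world's x, y, z in degrees, then the shift along the world's x, y, z in mm, then the closure, from 0 (fully open) to 1 (shut). In form: [[[ax, ay, az], [tx, ty, tz], fingers], ...]. A call has exactly 5 rows; each row is the pose to reach, as a shift and turn from the pose measured when the call began; what a row does not reach only later rows make up. A row lasts 1/10 s, in which the tool goes at most 50 mm and 8.59 degrees, less where a joint would pass 70% of its speed; a pose out of reach is approached as far as the arm can. A call with a gripper value outside its range is refused whole. The fingers move at their own pace and stop on an object; the grip force is fixed at half the most. Time passes only in rows, so rows that repeat a pose let the fingers close, or fill a call up. It gives the time, the measured TCP pose, the force and the opening at its end, in the units of the state.
- readout.read_state(): the state, without advancing time (a new reading comes with each control period).
- imaging.get_image(name): name is "side" or "top" or "wrist"; returns (picture, depth): 384x512x3 uint8, blue, green, red; 384x512 float32, mm along the optical axis (not along the pixel's ray), 0 where there is no reading.
- imaging.camera_info(name): a dict with "vfov" (degrees; the focal length in pixels is half the picture's height over the tangent of half this angle, whatever the lens; pixels are square), "cx", "cy" (the principal point, pixels), "eye" and "rotation" of the camera in the world; the wrist camera has in their place "T_tool_cam" (4x4, takes a point from camera to tool coordinates, whose origin is the TCP and whose axes are the tool frame's). Camera axes: x right, y down, z forward; pixel columns grow to the right and rows downward; lengths in mm; the calibration is good to about 2 mm. The wrist camera is an equidistant fisheye: a pixel r from the principal point sees the ray r / f radians off the axis. A picture is of the moment at which its call begins: read the wrist's pose just before it. camera_info takes no time and is no camera call.
- arm.job_done(): hands the job in, once; it reports no verdict.
The state is a dict: "clock": time; "joints": joint angles; "joint_vel": joint speeds; "joint_efforts": joint torques, N m; "position": TCP position; "ee_rot": TCP orientation; "contact_force": force on the tool from outside, world axes, zero at the start; "wrist_torque": the same for the moment, N m; "gripper_width": finger opening in mm.
Only numpy, scipy, OpenCV 4.12 (cv2) and the standard library are available. Lean on these libraries where they do the work, as an engineer would, in place of code of your own. Each camera call takes 0.05 s, during which the arm holds its last target. There are 200 camera calls.

### The job

Empty the scrap-glass pan on the lampworking bench into the blue cullet box: pull its red sprung lock knob out, turn it anticlockwise and let it drop into the parked notch, then swing the pan by its handle right over against its stop so that all five glass ends fall into the box. Bring the pan back down level on its rest, then pull the knob, turn it back and let it snap fully home, so that the pan is locked again. Leave the amber bottle, the mashers and the graphite paddle where they are, and the cullet box standing in its place.

Things in the scene. Friction and masses are not known exactly. Their poses are not given: they have to be found in the camera images.
- stand: grey steel tipping stand, fixed: two upright cheeks 200 mm apart carry the pan's trunnion. Origin on the bench below the middle of the trunnion. x runs along the trunnion, away from the robot; the pan rests level on the +y side, with its handle, and tips over to -y, where the cullet box stands; z up. Yaw varies by 0.3 either way
- trunnion (a point): middle of the trunnion axis about which the pan swings, 145 mm above the bench; axes as the stand's, the swing axis is x
- pan (a joint): swing of the aluminium scrap pan about the trunnion, rad: 0 = level on its rest, 1.85 = over to -y against the edge stop; held at 0 while the knob is home. 163 mm along x; floor 30 to 150 mm to +y of the trunnion and level with it, walls 60 mm high, pouring lip over the trunnion. About 0.55 kg; falls back by itself unless well past upright
- pan_handle (a point): middle of the pan's handle, a round dark bar 12 mm thick, 100 mm free between its arms, parallel to the trunnion, 41 mm outside the pan's +y wall; it can turn in a grip. Level, it lies 195 mm to +y of the trunnion axis and 45 mm above it (190 mm above the bench); the wall's rim is 15 mm higher. Moves and turns with the pan
- lock_grip (a point): centre of the lock's red T-knob: bar 42 long (point y), 12 thick (point x), 22 mm high; below it 20 mm of 10 mm neck, then a notched crown 40 mm wide. Site z points outward along the plunger axis, leaning 35 degrees from vertical to the stand's +y; the point turns with the knob. Home: 113 mm to +x of the trunnion's middle, 72 mm to +y, 102 mm above it
- lock_pull (a joint): how far the knob is pulled out along its axis, m: 0 = home (nose in the pan's brass index disc), about 0.012 = resting in the shallow parked notch (pan free), 0.016 = just clear of the land between the notches, 0.022 = end of travel. Its spring pulls in with 8 N at home, 16 N fully out
- lock_turn (a joint): turn of the knob about its axis, rad, 0 to 1.25, growing anticlockwise seen from its outer end: the deep home notch takes it from 0 to about 0.25, the shallow parked notch from about 1.05 to 1.25 (end stop); between lies the land, passed only when pulled out more than 0.016
- cullet_box: blue open steel box, 184 x 220 x 80 mm (x, y, z), wall 4 mm, loose, standing below the trunnion and out to the stand's -y side; origin: centre of its underside; axes about the stand's
- amber_bottle: bystander: amber glass bottle with black cap, 62 mm wide, 155 mm high, standing; origin: centre of its underside
- mashers: bystander: steel glass mashers (big tweezers) lying on the bench, about 165 mm long, 26 mm wide, 22 mm high; origin on the bench near the middle, x along its length
- paddle: bystander: black graphite paddle with a wooden handle lying on the bench, 222 mm long, 50 mm wide, 20 mm high; origin on the bench near its middle, x along its length, blade to +x
- end_a: cold glass rod end, deep blue, 14 mm thick, 36 mm long, lying loose on the pan's floor; origin: on its rod axis' underside at mid-length
- end_b: cold glass rod end, teal, 13 mm thick, 36 mm long, lying loose on the pan's floor; origin: on its rod axis' underside at mid-length
- end_c: cold glass rod end, clear, 14 mm thick, 32 mm long, lying loose on the pan's floor; origin: on its rod axis' underside at mid-length
- end_d: cold glass rod end, amber, 13 mm thick, 34 mm long, lying loose on the pan's floor; origin: on its rod axis' underside at mid-length
- end_e: cold glass rod end, deep blue, 14 mm thick, 34 mm long, lying loose on the pan's floor; origin: on its rod axis' underside at mid-length

How it is judged (in metres and radians):
On the way, in this order (a step that is already met when the one before it is completed fails the run):
1. the lock knob rests in its parked notch: turned past the land and let back in to it (value of joint lock_turn above 1 rad and value of joint lock_pull between 0.01 and 0.014 m), for 0.2 s.
2. the pan is swung right over against its stop and all the glass is in the cullet box (value of joint pan above 1.65 rad and x of end_a in the frame of cullet_box between -0.092 and 0.092 m and y of end_a in the frame of cullet_box between -0.11 and 0.11 m and z of end_a in the frame of cullet_box between -0.01 and 0.07 m and x of end_b in the frame of cullet_box between -0.092 and 0.092 m and y of end_b in the frame of cullet_box between -0.11 and 0.11 m and z of end_b in the frame of cullet_box between -0.01 and 0.07 m and x of end_c in the frame of cullet_box between -0.092 and 0.092 m and y of end_c in the frame of cullet_box between -0.11 and 0.11 m and z of end_c in the frame of cullet_box between -0.01 and 0.07 m and x of end_d in the frame of cullet_box between -0.092 and 0.092 m and y of end_d in the frame of cullet_box between -0.11 and 0.11 m and z of end_d in the frame of cullet_box between -0.01 and 0.07 m and x of end_e in the frame of cullet_box between -0.092 and 0.092 m and y of end_e in the frame of cullet_box between -0.11 and 0.11 m and z of end_e in the frame of cullet_box between -0.01 and 0.07 m), for 0.1 s.
3. the pan is back down level on its rest (value of joint pan below 0.06 rad), for 0.2 s.
At the end, for the whole second after the job is handed in: pan level on its rest (within 0.06 rad) and locked: knob in the home notch (pulled out less than 3 mm, turned less than 0.4 rad); all five glass ends inside the cullet box, below its rim (value of joint pan below 0.06 rad and value of joint lock_pull below 0.003 m and value of joint lock_turn below 0.4 rad and x of end_a in the frame of cullet_box between -0.092 and 0.092 m and y of end_a in the frame of cullet_box between -0.11 and 0.11 m and z of end_a in the frame of cullet_box between -0.01 and 0.07 m and x of end_b in the frame of cullet_box between -0.092 and 0.092 m and y of end_b in the frame of cullet_box between -0.11 and 0.11 m and z of end_b in the frame of cullet_box between -0.01 and 0.07 m and x of end_c in the frame of cullet_box between -0.092 and 0.092 m and y of end_c in the frame of cullet_box between -0.11 and 0.11 m and z of end_c in the frame of cullet_box between -0.01 and 0.07 m and x of end_d in the frame of cullet_box between -0.092 and 0.092 m and y of end_d in the frame of cullet_box between -0.11 and 0.11 m and z of end_d in the frame of cullet_box between -0.01 and 0.07 m and x of end_e in the frame of cullet_box between -0.092 and 0.092 m and y of end_e in the frame of cullet_box between -0.11 and 0.11 m and z of end_e in the frame of cullet_box between -0.01 and 0.07 m); the robot touches nothing.
It fails at once if a bystander is shifted by more than 30 mm (distance of any of amber_bottle, mashers, paddle from where it was at the start of the episode above 0.03 m).
It fails at once if the bottle is tipped (angle between amber_bottle's own z axis and vertical above 0.5 rad).
It fails at once if the cullet box is shifted by more than 40 mm (distance of cullet_box from where it was at the start of the episode above 0.04 m).
It also fails if it takes over 72 s, if anything falls off the work surface, if the arm or the gripper's body presses on something with over 40 N, if the wrist force passes 120 N, or if a joint passes its speed limit or range.

## Working session

There is one attempt and no reset: what is moved stays moved. The work goes in short steps, Python scripts to look and compute and a tool call to move; the robot and the scene stay as the last step left them, time stands still between calls to the robot, and variables do not carry over. Pictures are saved under pics/ and viewed, about 8 in all and at most 12, crops included, and the job is handed in when it is done.

Besides the shell and the picture viewer there is one more tool, called after ">>>" as name(argument=value, ...) on one line, values as JSON. arm_command: Moves the arm, as the interface text tells. Its arguments: {"type":"object","properties":{"increments":{"type":"array","items":{"type":"array"}}},"required":["increments"]}

```bash
mkdir -p pics
cat > h.py <<'E'
import numpy as np, cv2
from bench import readout, imaging, arm
from scipy.spatial.transform import Rotation as R
def ray(name,d,u,v):
    c=imaging.camera_info(name); f=192/np.tan(np.radians(c['vfov'])/2)
    p=np.array([(u-c['cx'])/f,(v-c['cy'])/f,1])
    return c,p
def world(name,d,u,v,w=1):
    c,p=ray(name,d,u,v)
    z=d[v-w:v+w+1,u-w:u+w+1]; z=np.median(z[z>0])
    return np.array(c['eye'])+np.array(c['rotation'])@(p*z)
def cloud(name,d):
    c=imaging.camera_info(name); f=192/np.tan(np.radians(c['vfov'])/2)
    v,u=np.mgrid[:384,:512]
    P=np.stack([(u-c['cx'])/f*d,(v-c['cy'])/f*d,d],-1)
    return P@np.array(c['rotation']).T+np.array(c['eye'])
E
python3 - <<'E'
from h import *
for n in ['side','top']:
    im,d=imaging.get_image(n); cv2.imwrite(f'pics/{n}.png',im); np.savez(f'{n}.npz',im=im,d=d)
    print(imaging.camera_info(n))
a=[cv2.imread(f'pics/{n}.png') for n in ['side','top']]
s=readout.read_state(); print(s)
cv2.imwrite('pics/top1.png',cv2.resize(a[1],(800,600)))
cv2.imwrite('pics/side1.png',cv2.resize(a[0],(800,600)))
E
```

```text
{'vfov': 55.92312604901667, 'cx': 255.84777667135887, 'cy': 185.1058152396188, 'eye': array([ 477.77879709, -490.33295866,  778.37137754]), 'rotation': array([ 0.92668935, -0.10267232,  0.03927868, -0.35939174])}
{'vfov': 52.641159667115694, 'cx': 256.9463624362425, 'cy': 189.5244705639169, 'eye': array([ 417.76403407,   64.23152346, 1026.19820338]), 'rotation': array([-0.66961253,  0.73391623, -0.08454344,  0.07640966])}
{'clock': 0.1, 'joints': array([ 1.36257291e+00,  3.85499969e-01,  6.79108305e-03, -4.25283892e-04,
       -1.19395199e+00, -2.58619818e-01]), 'joint_vel': array([-0.00135579, -0.00286062,  0.00491919,  0.00064009,  0.0006276 ,
        0.00197151]), 'joint_efforts': array([-1.07019299e-03, -3.93322098e+01,  1.88928473e+01,  4.19793114e+00,
       -2.60635519e-03,  3.21151127e-06]), 'position': array([281.04094189, 557.69636091, 230.33131437]), 'ee_rot': array([-0.68779425,  0.16427565,  0.68804046,  0.16295059]), 'contact_force': array([0.52191611, 0.2569723 , 0.70269698]), 'wrist_torque': array([0.00908268, 0.00477397, 0.01831908]), 'gripper_width': 85.43837352170185}
```

View pics/top1.png

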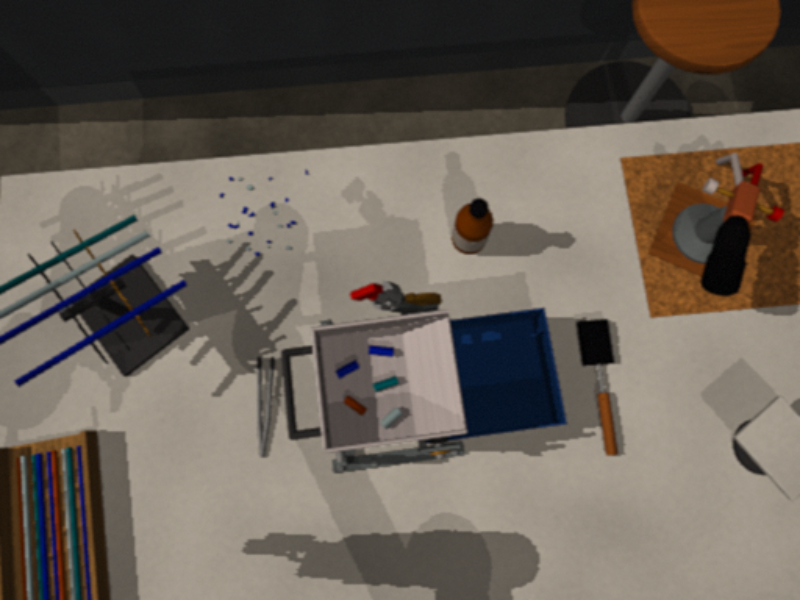

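View pics/side1.png

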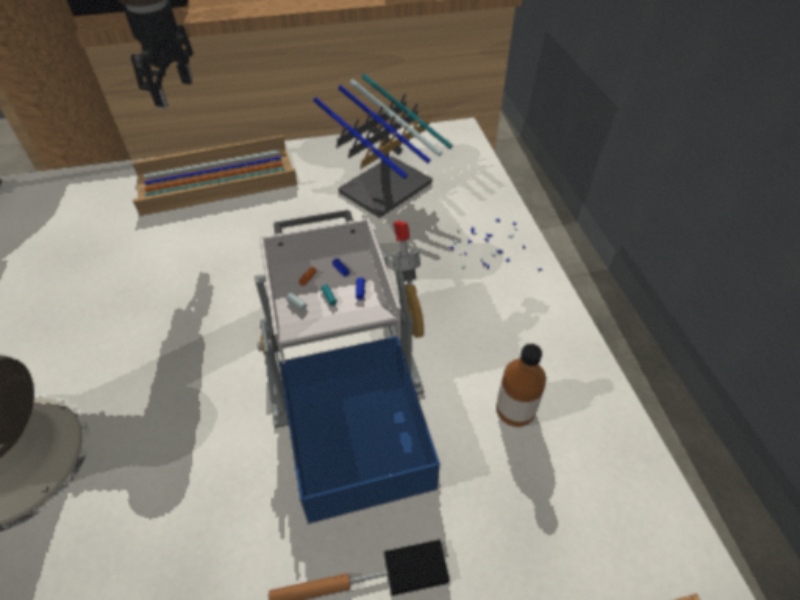

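The top view shows the handle bar at about (288,393), the red knob at (366,292), the pan rim corners at (315,328), (328,449), (449,313), (466,432) and the cullet box to the right of them. The side view shows the same layout, with the bottle about 100 mm from the knob and box. The rotation turns out to be a quaternion, so I'll convert it.

```bash
sed -i "s/np.array(c\['rotation'\])/R.from_quat(c['rotation']).as_matrix()/" h.py
python3 - <<'E'
from h import *
T=np.load('top.npz'); S=np.load('side.npz')
for n,Z in (('top',T),('side',S)):
    P=cloud(n,Z['d']); im=Z['im'].astype(int); b,g,r=im[...,0],im[...,1],im[...,2]
    red=(r>110)&(g<50)&(b<60)
    ok=(Z['d']>0)
    m=red&ok&(P[...,2]>180)&(P[...,2]<320)&(P[...,0]<750)
    print(n,'red n',m.sum(),P[m].mean(0) if m.any() else 0,P[m].min(0) if m.any() else 0,P[m].max(0) if m.any() else 0)
    # handle
    reg=(P[...,2]>175)&(P[...,2]<205)&ok&(r<80)&(P[...,1]>100)&(P[...,0]>300)&(P[...,0]<620)
    q=P[reg]; print('handle n',len(q)); 
    if len(q)>10:print(q.min(0),q.max(0),np.median(q,0))
    blue=(b>60)&(b>1.8*r)&(b>1.5*g)&ok&(P[...,2]>70)&(P[...,2]<95)&(P[...,1]<100)
    q=P[blue]; print('box rim',len(q))
    if len(q)>10: print(cv2.minAreaRect(q[:,:2].astype(np.float32)),np.median(q[:,2]))
# rim corners, top; handle points
def atz(u,v,z,n='top'):
    c,p=ray(n,None,u/1.5625,v/1.5625); d=R.from_quat(c['rotation']).as_matrix()@p; e=np.array(c['eye']); return e+d*(z-e[2])/d[2]
for nm,u,v,z in [('rimA',315,328,205),('rimB',328,449,205),('lipA',449,313,205),('lipB',466,432,205),('h1',286,352,196),('h2',294,436,196)]:
    print(nm,atz(u,v,z).round(1))
for nm,u,v in [('knob',366,292),('handle',289,393),('rimA',317,340),('floor',370,400)]:
    print(nm,world('top',T['d'],int(u/1.5625),int(v/1.5625)).round(1))
a=cv2.resize(T['im'][160:310,150:370],None,fx=3.6,fy=3.6,interpolation=cv2.INTER_CUBIC); a=np.clip(a.astype(float)*1.5,0,255).astype(np.uint8); cv2.imwrite('pics/tc.png',a)
E
```

```text
top red n 74 [606.83362679  96.96641093 258.8380619 ] [599.69079992  82.01710438 240.48459763] [613.19534274 112.31637067 270.45171757]
handle n 883
[413.86813521 101.58800009 175.05744199] [619.91307375 607.41552792 203.36557807] [541.2443619  211.1538677  193.65212482]
box rim 135
((504.8942565917969, -157.7964324951172), (180.56272888183594, 52.07405471801758), 2.819457769393921) 81.45014839975511
side red n 35 [607.12062095  80.91448965 260.01121023] [601.44202947  72.78478825 240.88770543] [612.29064551  97.85575936 268.79588603]
handle n 282
[433.11552113 162.18582635 175.14398021] [619.75999906 618.74252532 198.86499205] [539.97539771 210.33155286 192.63280392]
box rim 246
((503.4998779296875, -77.0291976928711), (178.55343627929688, 218.5745391845703), 2.288512945175171) 79.10004597520503
rimA [573.9 168.3 205. ]
rimB [411.4 160.8 205. ]
lipA [578.  -17.3 205. ]
lipB [416.4 -22.2 205. ]
h1 [545.8 211.1 196. ]
h2 [432.2 206.  196. ]
knob [606.1  92.8 262.3]
handle [490.8 211.5 197.1]
rimA [561.5 170.6 187.1]
floor [473.5 105.2 147.2]
```

View pics/tc.png

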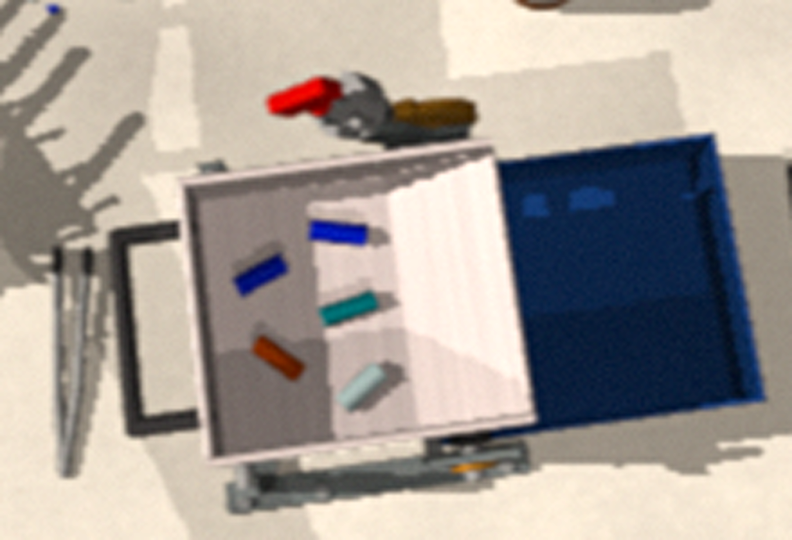

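The close crop shows the T-bar at crop (268,103) to (340,90), lying along the stand's y at home. The handle bar runs from (118,230) to (133,432), and all the glass is in the pan. Box, rim and handle agree on a yaw of about 2.5°.

The trunnion works out at about (497.7, 15). The knob predicted from it is (607.5, 92, 247), which matches the red blob. I'll write a planner next.

```bash
cat > plan.py <<'E'
from h import *
YAW=np.radians(2.5); RS=R.from_euler('z',YAW); O=np.array([497.7,15,145.])
AX=np.array([0,np.sin(np.radians(35)),np.cos(np.radians(35))])
def W(p): return O+RS.apply(p)
def ori(tilt,jaw,turn=0,sgn=1):
    """tool orientation: leaning tilt deg to stand +y; jaw 'x' or 'y'; turn (rad) about outward axis"""
    t=np.radians(tilt); out=np.array([0,np.sin(t),np.cos(t)])
    y=sgn*(np.array([1.,0,0]) if jaw=='x' else np.array([0,np.cos(t),-np.sin(t)]))
    M=np.stack([-out,y,np.cross(-out,y)],1)
    return RS*R.from_rotvec(out*turn)*R.from_matrix(M)
def go(p,q,st=None):
    s=st or readout.read_state(); q0=R.from_quat(s['ee_rot'])
    rv=(q*q0.inv()).as_rotvec(degrees=True)
    print('turn',rv.round(1),'|',round(np.linalg.norm(rv),1),'shift',(p-s['position']).round(1))
def rep():
    s=readout.read_state(); print('t',s['clock'],'pos',s['position'].round(1),'F',s['contact_force'].round(1),'w',round(s['gripper_width'],1),'j',s['joints'].round(2))
    print('stand pos',(RS.inv().apply(s['position']-O)).round(1), 'axes\n',(RS.inv()*R.from_quat(s['ee_rot'])).as_matrix().round(2))
KN=np.array([113,72,102.])
def knob(d): return W(KN+AX*(d-19))   # TCP so that the grasp point is d out from home knob centre
E
python3 - <<'E'
from plan import *
rep()
for sg in (1,-1):
    for d in (90,0): go(knob(d),ori(35,'x',0.08,sg))
    go(W(np.array([0,195,45.])),ori(25,'y',0,sg))
E
```

```text
t 0.1 pos [281.  557.7 230.3] F [0.5 0.3 0.7] w 85.4 j [ 1.36  0.39  0.01 -0.   -1.19 -0.26]
stand pos [-192.8  551.6   85.3] axes
 [[-0.   -0.49 -0.87]
 [-0.   -0.87  0.49]
 [-1.    0.   -0.  ]]
turn [-21.6  36.8 119.2] | 126.6 shift [ 324.6 -425.2   74.8]
turn [-21.6  36.8 119.2] | 126.6 shift [ 326.9 -476.7    1.1]
turn [  -7.1  -33.2 -147.6] | 151.5 shift [ 208.2 -347.9  -40.3]
turn [-31.3 -18.6 -54.3] | 65.4 shift [ 324.6 -425.2   74.8]
turn [-31.3 -18.6 -54.3] | 65.4 shift [ 326.9 -476.7    1.1]
turn [-24.6   5.3  28.8] | 38.2 shift [ 208.2 -347.9  -40.3]
```

Run:
```python
from h import *
Z=np.load('top.npz'); P=cloud('top',Z['d']); m=(Z['d']>0)&(P[...,1]>230)&(P[...,1]<560)
q=P[m]; q=q[q[:,2]>60]; print(q.min(0),q.max(0),len(q)); 
for y in range(230,560,40):
    w=q[(q[:,1]>=y)&(q[:,1]<y+40)]; print(y,len(w),w.min(0).round(),w.max(0).round()) if len(w) else 0
```

```text
[546.68964836 370.35474562  60.34911911] [794.85866541 559.99779607 192.22117265] 2346
350 49 [661. 370. 126.] [681. 390. 140.]
390 182 [600. 390. 121.] [763. 430. 164.]
430 454 [582. 430. 118.] [795. 470. 174.]
470 783 [563. 470.  60.] [782. 510. 182.]
510 731 [553. 510.  62.] [768. 550. 188.]
550 147 [547. 550. 138.] [748. 560. 192.]
```

>>> arm_command(increments=[[[0,0,0],[0,-30,40],0],[[-4,-2,-7],[10,-70,80],0],[[-8,-5,-14],[30,-110,120],0],[[-12,-7,-20],[60,-150,140],0.3],[[-15,-9,-27],[90,-190,140],0.3]])

```text
clock: 0.6
position: [360.7, 382.4, 370.6]
ee_rot: [0.697, -0.394, -0.547, -0.243]
contact_force: [0.9, -0.2, -0.4]
gripper_width: 60.3
```

Run:
```python
from plan import *
rep(); go(knob(90),ori(35,'x',0.08,-1))
```

```text
t 0.6 pos [360.7 382.4 370.6] F [ 0.9 -0.2 -0.4] w 60.3 j [ 1.23  0.24  0.04  0.18 -1.61 -0.62]
stand pos [-120.9  373.1  225.6] axes
 [[ 0.08 -0.84 -0.54]
 [-0.29 -0.54  0.79]
 [-0.95  0.09 -0.28]]
turn [-16.4  -9.1 -27.3] | 33.1 shift [ 245.  -249.9  -65.5]
```

>>> arm_command(increments=[[[-4,-2,-7],[40,-45,0],0.3],[[-8,-4,-14],[80,-90,0],0.3],[[-12,-7,-20],[125,-130,-10],0.3],[[-16,-9,-27],[170,-175,-25],0.3],[[-16.4,-9.1,-27.3],[210,-215,-45],0.3]])

```text
clock: 1.1
position: [533.5, 205.2, 338.7]
ee_rot: [0.653, -0.601, -0.357, -0.292]
contact_force: [-0.6, 0.4, -0.6]
gripper_width: 59.9
```

Run:
```python
from plan import *
rep(); go(knob(60),ori(35,'x',0.08,-1))
```

```text
t 1.1 pos [533.5 205.2 338.7] F [-0.6  0.4 -0.6] w 59.9 j [ 0.85  0.39  0.    0.41 -1.65 -0.79]
stand pos [ 44.  188.5 193.7] axes
 [[-0.   -1.   -0.08]
 [-0.58 -0.06  0.81]
 [-0.82  0.05 -0.57]]
turn [ 0.2 -0.1  0.1] | 0.2 shift [ 72.9 -89.8 -58.1]
```

>>> arm_command(increments=[[[0,0,0],[30,-35,-20],0.3],[[0,0,0],[73,-90,-58],0.3],[[0,0,0],[73,-90,-58],0.3],[[0,0,0],[73,-90,-58],0.3],[[0,0,0],[73,-90,-58],0.3]])

```text
clock: 1.6
position: [606.5, 114.5, 280.1]
ee_rot: [0.652, -0.602, -0.357, -0.292]
contact_force: [1.0, 0.2, 1.8]
gripper_width: 59.6
```

Run:
```python
from plan import *
rep(); s=readout.read_state(); im,d=imaging.get_image('wrist'); c=imaging.camera_info('wrist'); print(c)
f=192/np.tan(np.radians(c['vfov'])/2)
v,u=np.mgrid[:384,:512]; x=u-c['cx']; y=v-c['cy']; r=np.hypot(x,y)+1e-9; th=r/f
P=np.stack([x/r*np.tan(th)*d,y/r*np.tan(th)*d,d],-1)
T=np.array(c['T_tool_cam']); Pt=P@T[:3,:3].T+T[:3,3]
Pw=R.from_quat(s['ee_rot']).apply(Pt.reshape(-1,3)).reshape(Pt.shape)+s['position']
i=im.astype(int); m=(i[...,2]>90)&(i[...,1]<60)&(i[...,0]<70)&(d>0)&(d<260)
print(m.sum()); q=Pt[m]; print('tool',np.percentile(q,[2,50,98],axis=0).round(1))
# top face: project onto axis in knob-frame
K=RS.inv().apply(Pw[m]-O)-KN; a=K@AX; print('axis coord',np.percentile(a,[5,50,95]).round(1))
tt=a>np.percentile(a,60)-4
yb=np.array([0,AX[2],-AX[1]]); print('n',tt.sum())
pts=np.stack([K[:,0],K@yb],1)[tt].astype(np.float32); print(cv2.minAreaRect(pts),a[tt].mean())
cv2.imwrite('pics/w1.png',im)
```

```text
t 1.6 pos [606.5 114.5 280.1] F [1.  0.2 1.8] w 59.6 j [ 0.66  0.45 -0.07  0.49 -1.45 -0.7 ]
stand pos [113.1  94.7 135.1] axes
 [[-0.   -1.   -0.08]
 [-0.58 -0.06  0.81]
 [-0.82  0.05 -0.58]]
{'vfov': 65.70646984690485, 'cx': 254.5841317168548, 'cy': 194.35574123379322, 'T_tool_cam': array([[-8.42764407e-04, -2.89041662e-01,  9.57316148e-01,
        -1.42475791e+02],
       [ 9.99999131e-01,  7.27323794e-04,  1.09994024e-03,
         9.16684444e-01],
       [-1.01420737e-03,  9.57316243e-01,  2.89040798e-01,
        -7.44141039e+01],
       [ 0.00000000e+00,  0.00000000e+00,  0.00000000e+00,
         1.00000000e+00]])}
1268
tool [[ 27.1  -6.7 -20.2]
 [ 28.7  -0.5  -3.2]
 [ 48.7   7.   18.9]]
axis coord [-7.7 11.4 12.8]
n 1085
((0.8003344535827637, -0.48342323303222656), (11.995640754699707, 41.13230514526367), 4.001768589019775) 11.496152495292169
```

View pics/w1.png

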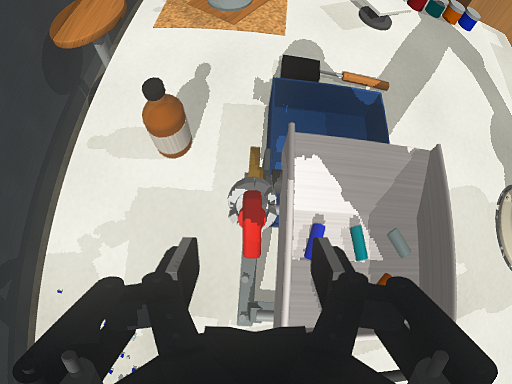

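The wrist view shows the red T-bar between the open fingers, at about (250,225), clear of the pan wall. The bar measures 12 x 41 mm and is within 1 mm of the prediction. Now I'll descend and grip.

>>> arm_command(increments=[[[0,0,0],[1,-9,-12],0.3],[[0,0,0],[1,-18,-25],0.3],[[0,0,0],[2,-27,-38],0.3],[[0,0,0],[2,-35,-49],0.3],[[0,0,0],[2,-35,-49],0.3]])

```text
clock: 2.15
position: [607.6, 80.4, 231.2]
ee_rot: [0.653, -0.601, -0.357, -0.291]
contact_force: [0.3, 0.4, 0.1]
gripper_width: 59.6
```

>>> arm_command(increments=[[[0,0,0],[0,0,0],0.6],[[0,0,0],[0,0,0],1],[[0,0,0],[0,0,0],1],[[0,0,0],[0,0,0],1],[[0,0,0],[0,0,0],1]])

```text
clock: 2.65
position: [609.2, 81.6, 232.3]
ee_rot: [0.654, -0.599, -0.357, -0.293]
contact_force: [5.5, 2.6, 1.4]
gripper_width: 16.1
```

Run:
```python
from plan import *
rep(); go(knob(20),ori(35,'x',0.08,-1)); print(RS.apply(AX)*20, RS.apply(AX)*64)
```

```text
t 2.65 pos [609.2  81.6 232.3] F [5.5 2.6 1.4] w 16.1 j [ 0.61  0.46 -0.18  0.53 -1.32 -0.72]
stand pos [114.3  61.7  87.3] axes
 [[ 0.   -1.   -0.08]
 [-0.58 -0.07  0.81]
 [-0.82  0.04 -0.57]]
turn [ 0.1  0.1 -0.1] | 0.2 shift [-1.8 10.8 15.5]
[-0.50038106 11.46061037 16.38304089] [-1.60121938 36.6739532  52.42573083]
```

>>> arm_command(increments=[[[0,0,0],[0,0,0],1],[[0,0,0],[0,0,0],1],[[0,0,0],[0,0,0],1],[[0,0,0],[0,4,5],1],[[0,0,0],[0,6,8],1]])

```text
clock: 3.15
position: [608.7, 86.0, 238.1]
ee_rot: [0.653, -0.601, -0.357, -0.292]
contact_force: [8.5, -9.1, -9.1]
gripper_width: 16.2
```

Run:
```python
from plan import *
rep()
```

```text
t 3.15 pos [608.7  86.  238.1] F [ 8.5 -9.1 -9.1] w 16.2 j [ 0.62  0.46 -0.17  0.52 -1.34 -0.72]
stand pos [114.   66.1  93.1] axes
 [[-0.   -1.   -0.08]
 [-0.58 -0.06  0.81]
 [-0.82  0.05 -0.57]]
```

>>> arm_command(increments=[[[0,0,0],[0,3,4],1],[[0,0,0],[0,6,8],1],[[0,0,0],[-1,8,11],1],[[0,0,0],[-1,8,11.5],1],[[0,0,0],[-1,8,11.5],1]])

```text
clock: 3.65
position: [608.0, 91.8, 246.3]
ee_rot: [0.652, -0.602, -0.358, -0.291]
contact_force: [13.1, -10.8, -11.7]
gripper_width: 16.1
```

Run:
```python
from plan import *
rep(); s=readout.read_state(); print('axial F',s['contact_force']@RS.apply(AX))
```

```text
t 3.65 pos [608.   91.8 246.3] F [ 13.1 -10.8 -11.7] w 16.1 j [ 0.63  0.46 -0.15  0.51 -1.37 -0.71]
stand pos [113.5  72.  101.3] axes
 [[-0.01 -1.   -0.08]
 [-0.58 -0.06  0.81]
 [-0.82  0.05 -0.57]]
axial F -16.097775171819
```

>>> arm_command(increments=[[[0,0,0],[2,2,2.5],1],[[0,0,0],[2,2,3],1],[[-0.2,4.6,6.6],[2,2,3],1],[[-0.4,9.2,13.1],[2,2,3],1],[[-0.6,13.7,19.7],[2,2,3],1]])

```text
clock: 4.15
position: [608.7, 91.1, 245.3]
ee_rot: [0.698, -0.515, -0.477, -0.145]
contact_force: [8.9, -8.3, -9.8]
gripper_width: 16.3
```

Run:
```python
from plan import *
rep(); s=readout.read_state(); print('axial F',s['contact_force']@RS.apply(AX),s['wrist_torque']@RS.apply(AX),s['wrist_torque'])
M=(RS.inv()*R.from_quat(s['ee_rot'])).as_matrix()
yb=np.array([0,AX[2],-AX[1]]); print('turn',np.arctan2(-M[:,1]@yb,-M[0,1]))
im,d=imaging.get_image('wrist'); im2,d=imaging.get_image('side'); cv2.imwrite('pics/w2.png',np.hstack([im[100:384,100:420],cv2.resize(im2[120:215,220:327],(320,284),interpolation=cv2.INTER_CUBIC)]))
```

```text
t 4.15 pos [608.7  91.1 245.3] F [ 8.9 -8.3 -9.8] w 16.3 j [ 0.62  0.47 -0.14  0.51 -1.37 -0.29]
stand pos [114.3  71.2 100.3] axes
 [[-0.01 -0.87 -0.49]
 [-0.58 -0.39  0.72]
 [-0.81  0.29 -0.5 ]]
axial F -13.007834416972708 -0.0462352976043633 [ 0.94268693 -1.98556829  1.36133587]
turn 0.5064177766852255
```

View pics/w2.png

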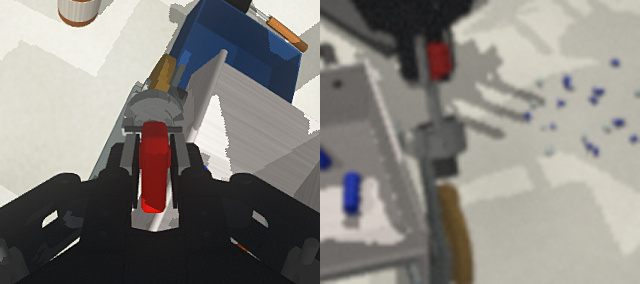

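The left half of the picture shows the bar aligned between the fingers at (153,165), having turned with the tool. Measured turn is 0.51 rad with no opposing torque. I'll keep the outward load on and finish the turn.

>>> arm_command(increments=[[[-0.2,4.4,6.3],[2,4,6],1],[[-0.4,8.8,12.6],[2,4,6],1],[[-0.6,13.2,19],[2,4,6],1],[[-0.8,17.7,25.3],[2,4,6],1],[[-1,22.3,31.8],[2,4,6],1]])

```text
clock: 4.75
position: [609.2, 92.4, 246.6]
ee_rot: [0.705, -0.328, -0.621, 0.099]
contact_force: [8.6, -8.1, -12.5]
gripper_width: 15.7
```

```bash
cat >> plan.py <<'E'
def kn():
    rep(); s=readout.read_state(); print('axial F',s['contact_force']@RS.apply(AX),'Tz',s['wrist_torque']@RS.apply(AX))
    M=(RS.inv()*R.from_quat(s['ee_rot'])).as_matrix(); yb=np.array([0,AX[2],-AX[1]]); print('turn',np.arctan2(-M[:,1]@yb,-M[0,1]))
    g=RS.inv().apply(s['position']-O)-KN+19*AX; print('axial',g@AX,'lat',g[0],g@yb)
E
python3 -c "
from plan import *
kn()"
```

```text
t 4.75 pos [609.2  92.4 246.6] F [  8.6  -8.1 -12.5] w 15.7 j [ 0.63  0.47 -0.14  0.51 -1.38  0.39]
stand pos [114.7  72.5 101.6] axes
 [[-0.01 -0.37 -0.93]
 [-0.58 -0.75  0.31]
 [-0.81  0.55 -0.21]]
axial F -15.093843696261242 Tz 0.03274151229841719
turn 1.1882553632051678
axial 18.96034505577742 lat 1.7427619997792902 0.6268576129246809
```

>>> arm_command(increments=[[[0,0,0],[0,-1.5,-2],1],[[0,0,0],[0,-3,-4],1],[[0,0,0],[0,-4,-5.5],1],[[0,0,0],[0,-4,-5.5],1],[[0,0,0],[0,-4,-5.5],1]])

```text
clock: 5.25
position: [609.6, 88.7, 241.3]
ee_rot: [0.705, -0.328, -0.621, 0.098]
contact_force: [5.6, 1.1, -0.2]
gripper_width: 16.4
```

```bash
python3 -c "
from plan import *
kn()"
```

```text
t 5.25 pos [609.6  88.7 241.3] F [ 5.6  1.1 -0.2] w 16.4 j [ 0.62  0.47 -0.15  0.52 -1.36  0.39]
stand pos [115.   68.8  96.3] axes
 [[-0.01 -0.37 -0.93]
 [-0.58 -0.75  0.31]
 [-0.81  0.55 -0.21]]
axial F 0.31098211684062693 Tz 0.04022646131219049
turn 1.1882167192681723
axial 12.429269814250654 lat 1.9702036623845771 0.6341013322515912
```

The axial force has dropped to zero, so the knob is resting in the parked notch. Next I'll open and retract along the axis.

>>> arm_command(increments=[[[0,0,0],[0,0,0],0.4],[[0,0,0],[0,0,0],0.4],[[0,0,0],[0,0,0],0.4],[[0,0,0],[0,0,0],0.4],[[0,0,0],[0,8,11],0.4]])

```text
clock: 5.75
position: [608.3, 95.7, 251.2]
ee_rot: [0.704, -0.329, -0.622, 0.099]
contact_force: [0.6, 0.6, 0.3]
gripper_width: 51.3
```

>>> arm_command(increments=[[[0,0,0],[0,17,25],0.4],[[0,0,0],[-2,35,50],0.4],[[0,0,0],[-3,52,75],0.4],[[0,0,0],[-3,57,82],0.4],[[0,0,0],[-3,57,82],0.4]])

```text
clock: 6.25
position: [605.4, 153.9, 334.2]
ee_rot: [0.705, -0.328, -0.621, 0.099]
contact_force: [-0.1, -0.4, -0.2]
gripper_width: 51.2
```

```bash
cat >> plan.py <<'E'
def wristP():
    s=readout.read_state(); im,d=imaging.get_image('wrist'); c=imaging.camera_info('wrist')
    f=192/np.tan(np.radians(c['vfov'])/2)
    v,u=np.mgrid[:384,:512]; x=u-c['cx']; y=v-c['cy']; r=np.hypot(x,y)+1e-9; th=r/f
    P=np.stack([x/r*np.tan(th)*d,y/r*np.tan(th)*d,d],-1)
    T=np.array(c['T_tool_cam']); Pt=P@T[:3,:3].T+T[:3,3]
    return im,d,R.from_quat(s['ee_rot']).apply(Pt.reshape(-1,3)).reshape(Pt.shape)+s['position']
def knobcheck():
    im,d,Pw=wristP(); i=im.astype(int); m=(i[...,2]>90)&(i[...,1]<60)&(i[...,0]<70)&(d>0)&(d<260)
    K=RS.inv().apply(Pw[m]-O)-KN; a=K@AX; top=np.percentile(a,60); tt=a>top-4
    yb=np.array([0,AX[2],-AX[1]]); pts=np.stack([K[:,0],K@yb],1)[tt].astype(np.float32)
    print('knob: rect',cv2.minAreaRect(pts),'pull~',a[tt].mean()-11.5,'n',tt.sum()); return im
E
python3 - <<'E'
from plan import *
kn(); knobcheck()
for sg in (1,-1):
    go(W(np.array([0,195,45.])+np.array([0,np.sin(.436),np.cos(.436)])*(80-19)),ori(25,'y',0,sg))
E
```

```text
t 6.25 pos [605.4 153.9 334.2] F [-0.1 -0.4 -0.2] w 51.2 j [ 0.71  0.46  0.08  0.47 -1.61  0.44]
stand pos [113.7 134.1 189.2] axes
 [[-0.01 -0.37 -0.93]
 [-0.58 -0.75  0.31]
 [-0.81  0.55 -0.21]]
axial F -0.3927407576608733 Tz 0.00800241203109685
turn 1.1889909049252916
axial 126.0461998902828 lat 0.7030195949169098 0.8045662999048049
knob: rect ((1.5855026245117188, -0.30129432678222656), (11.385245323181152, 40.326866149902344), 67.64327239990234) pull~ 11.392392854453853 n 690
turn [   5.2  -80.2 -136.3] | 158.2 shift [-116.9   82.6  -87.6]
turn [10.4 10.8 19.3] | 24.4 shift [-116.9   82.6  -87.6]
```

The knob measures 67.6° (1.18 rad) and 11.4 mm out, so it is parked. On to the handle.

>>> arm_command(increments=[[[2,2,4],[-30,20,0],0.4],[[4,4,8],[-60,45,-5],0.4],[[7,7,12],[-95,70,-25],0.4],[[9,9,16],[-117,83,-55],0.4],[[10.4,10.8,19.3],[-117,83,-88],0.4]])

```text
clock: 6.8
position: [485.8, 236.5, 244.0]
ee_rot: [0.693, -0.135, -0.687, 0.169]
contact_force: [1.3, 0.3, -0.6]
gripper_width: 51.4
```

>>> arm_command(increments=[[[0,0,0],[0,0,0],0.4],[[0,0,0],[0,0,0],0.4],[[0,0,0],[0,0,0],0.4],[[0,0,0],[0,0,0],0.4],[[0,0,0],[0,0,0],0.4]])

```text
clock: 7.3
position: [486.4, 236.5, 244.8]
ee_rot: [0.694, -0.136, -0.687, 0.168]
contact_force: [0.2, -0.9, 0.7]
gripper_width: 51.2
```

Run:
```python
from plan import *
rep(); go(W(np.array([0,195,45.])+np.array([0,np.sin(.436),np.cos(.436)])*(-19)),ori(25,'y',0,-1))
im,d,P=wristP(); L=RS.inv().apply((P-O).reshape(-1,3)).reshape(P.shape)
m=(d>0)&(abs(L[...,0])<40)&(L[...,1]>175)&(L[...,1]<225)&(L[...,2]>25)&(L[...,2]<70)
q=L[m]; print(m.sum(),np.percentile(q,[5,50,95],axis=0).round(1))
v,u=np.nonzero(m); print(u.min(),u.max(),v.min(),v.max())
cv2.imwrite('pics/w3.png',im)
```

```text
t 7.3 pos [486.4 236.5 244.8] F [ 0.2 -0.9  0.7] w 51.2 j [ 0.9   0.35 -0.18  0.28 -1.38  0.61]
stand pos [ -1.6 221.8  99.8] axes
 [[ 0.    0.   -1.  ]
 [-0.42 -0.91 -0.  ]
 [-0.91  0.42  0.  ]]
turn [-0.2 -0.  -0.2] | 0.3 shift [  3.1 -34.7 -72. ]
1757 [[-35.2 192.6  45.3]
 [  3.2 198.8  50.3]
 [ 36.4 202.2  51.9]]
246 262 153 260
```

View pics/w3.png

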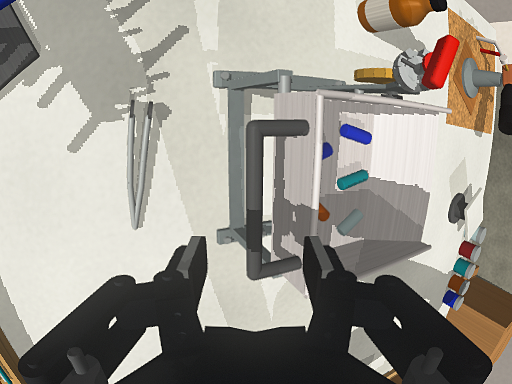

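The wrist view shows the handle bar vertical at u≈255 (v 125–275), between the fingers. Its centre is (196,45) in the stand frame, as predicted. I'll narrow the opening so the inner finger clears the pan wall, then descend.

>>> arm_command(increments=[[[0,0,0],[1,-5,-10],0.56],[[0,0,0],[2,-15,-32],0.56],[[0,0,0],[3,-25,-52],0.56],[[0,0,0],[3,-34,-72],0.56],[[0,0,0],[3,-34,-72],0.56]])

```text
clock: 7.85
position: [487.5, 199.9, 169.9]
ee_rot: [0.691, -0.137, -0.689, 0.17]
contact_force: [0.1, 0.4, 0.2]
gripper_width: 37.7
```

>>> arm_command(increments=[[[0,0,0],[0,0,0],1],[[0,0,0],[0,0,0],1],[[0,0,0],[0,0,0],1],[[0,0,0],[0,0,0],1],[[0,0,0],[0,0,0],1]])

```text
clock: 8.35
position: [487.9, 201.7, 170.1]
ee_rot: [0.692, -0.136, -0.688, 0.169]
contact_force: [-1.6, 4.8, -2.6]
gripper_width: 9.8
```

```bash
cat >> plan.py <<'E'
def swing(th0=None,c=25):
    "print shifts from the present pose for pan increments, TCP offset kept (tool orientation fixed)"
    s=readout.read_state(); M=R.from_quat(s['ee_rot']).as_matrix(); g=s['position']-19*M[:,0]
    L=RS.inv().apply(g-O); th=np.arctan2(L[2],L[1])-np.arctan2(45,195); print('grasp L',L.round(1),'r',np.hypot(L[1],L[2]).round(1),'pan',th.round(3))
    return L,th
def arc(steps,r=200.1):
    L,th=swing(); 
    for t in steps:
        a=t+np.arctan2(45,195); D=np.array([0,r*np.cos(a)-L[1],r*np.sin(a)-L[2]]); print(t,RS.apply(D).round(1))
E
python3 - <<'E'
from plan import *
rep(); arc(np.arange(0,1.95,.1))
E
```

```text
t 8.35 pos [487.9 201.7 170.1] F [-1.6  4.8 -2.6] w 9.8 j [ 0.86  0.39 -0.34  0.31 -1.19  0.59]
stand pos [ -1.7 187.   25.1] axes
 [[-0.    0.   -1.  ]
 [-0.42 -0.91 -0.  ]
 [-0.91  0.42  0.  ]]
grasp L [ -1.6 195.   42.3] r 199.5 pan -0.013
0.0 [-0.   0.   2.7]
0.1 [ 0.2 -5.5 21.9]
0.2 [  0.6 -12.8  40.5]
0.30000000000000004 [  1.  -22.   58.3]
0.4 [  1.4 -32.9  75.1]
0.5 [  2.  -45.4  90.7]
0.6000000000000001 [  2.6 -59.4 104.9]
0.7000000000000001 [  3.3 -74.8 117.7]
0.8 [  4.  -91.3 128.9]
0.9 [   4.8 -108.9  138.4]
1.0 [   5.6 -127.4  146.1]
1.1 [   6.4 -146.5  151.9]
1.2000000000000002 [   7.3 -166.1  155.7]
1.3 [   8.1 -186.   157.6]
1.4000000000000001 [   9.  -206.   157.5]
1.5 [   9.9 -225.8  155.4]
1.6 [  10.7 -245.4  151.3]
1.7000000000000002 [  11.5 -264.5  145.3]
1.8 [  12.3 -282.8  137.4]
1.9000000000000001 [  13.1 -300.3  127.7]
```

>>> arm_command(increments=[[[0,0,0],[0,-2,12],1],[[0,0,0],[0,-5,22],1],[[0,0,0],[0,-9,31],1],[[0,0,0],[1,-13,41],1],[[0,0,0],[1,-17,50],1]])

```text
clock: 8.85
position: [488.5, 183.7, 220.3]
ee_rot: [0.692, -0.136, -0.689, 0.169]
contact_force: [1.1, 0.0, -5.6]
gripper_width: 10.2
```

Run:
```python
from plan import *
rep(); arc(np.arange(0.3,1.1,.1))
```

```text
t 8.85 pos [488.5 183.7 220.3] F [ 1.1  0.  -5.6] w 10.2 j [ 0.84  0.33 -0.29  0.31 -1.29  0.64]
stand pos [ -1.8 169.   75.3] axes
 [[-0.    0.   -1.  ]
 [-0.42 -0.91 -0.  ]
 [-0.91  0.42  0.01]]
grasp L [ -1.8 177.   92.6] r 199.7 pan 0.255
0.3 [ 0.2 -4.   8. ]
0.4 [  0.7 -14.9  24.8]
0.5 [  1.2 -27.4  40.4]
0.6000000000000001 [  1.8 -41.4  54.7]
0.7000000000000002 [  2.5 -56.8  67.4]
0.8000000000000003 [  3.2 -73.4  78.6]
0.9000000000000001 [  4.  -91.   88.1]
1.0000000000000002 [   4.8 -109.4   95.8]
```

Lifting carries about 5.6 N, so the pan is moving. I'll carry on.

>>> arm_command(increments=[[[0,0,0],[0,-9,17],1],[[0,0,0],[1,-19,31],1],[[0,0,0],[1,-31,44],1],[[0,0,0],[2,-45,57],1],[[0,0,0],[2,-57,67],1]])

```text
clock: 9.35
position: [490.9, 126.7, 289.3]
ee_rot: [0.693, -0.135, -0.688, 0.168]
contact_force: [2.5, 0.6, -5.0]
gripper_width: 10.0
```

Run:
```python
from plan import *
rep(); arc(np.arange(0.8,1.5,.1))
```

```text
t 9.35 pos [490.9 126.7 289.3] F [ 2.5  0.6 -5. ] w 10.0 j [ 0.76  0.23 -0.25  0.33 -1.39  0.75]
stand pos [ -1.9 111.9 144.3] axes
 [[-0.    0.   -1.  ]
 [-0.42 -0.91 -0.  ]
 [-0.91  0.42  0.  ]]
grasp L [ -1.9 119.8 161.6] r 201.1 pan 0.706
0.8 [  0.7 -16.3   9.7]
0.9 [  1.5 -33.8  19.1]
1.0 [  2.3 -52.3  26.8]
1.1 [  3.1 -71.4  32.6]
1.2 [  4.  -91.   36.5]
1.2999999999999998 [   4.8 -110.9   38.3]
1.4 [   5.7 -130.9   38.2]
```

>>> arm_command(increments=[[[0,0,0],[1,-16,10],1],[[0,0,0],[1,-34,19],1],[[0,0,0],[2,-52,27],1],[[0,0,0],[3,-71,33],1],[[0,0,0],[4,-91,36.5],1]])

```text
clock: 9.85
position: [495.0, 34.3, 327.8]
ee_rot: [0.694, -0.136, -0.687, 0.168]
contact_force: [0.4, 3.1, -0.2]
gripper_width: 10.1
```

Run:
```python
from plan import *
rep(); arc(np.arange(1.3,1.96,.1))
```

```text
t 9.85 pos [495.   34.3 327.8] F [ 0.4  3.1 -0.2] w 10.1 j [ 0.61  0.15 -0.27  0.37 -1.4   0.9 ]
stand pos [ -1.8  19.4 182.8] axes
 [[ 0.    0.   -1.  ]
 [-0.42 -0.91 -0.  ]
 [-0.91  0.42  0.  ]]
grasp L [ -1.8  27.3 200.1] r 201.9 pan 1.208
1.3 [  0.8 -18.5  -0.2]
1.4000000000000001 [  1.7 -38.5  -0.3]
1.5000000000000002 [  2.5 -58.4  -2.4]
1.6000000000000003 [  3.4 -77.9  -6.5]
1.7000000000000004 [  4.2 -97.  -12.5]
1.8000000000000005 [   5.  -115.4  -20.4]
1.9000000000000006 [   5.8 -132.8  -30.1]
```

>>> arm_command(increments=[[[0,0,0],[1,-19,0],1],[[0,0,0],[2,-39,0],1],[[0,0,0],[3,-58,-2],1],[[0,0,0],[3,-78,-6],1],[[0,0,0],[4,-97,-12],1]])

```text
clock: 10.35
position: [499.4, -64.1, 316.7]
ee_rot: [0.695, -0.135, -0.686, 0.168]
contact_force: [3.5, 3.6, -4.8]
gripper_width: 10.0
```

Run:
```python
from plan import *
rep(); arc([1.75,1.8,1.85,1.9])
```

```text
t 10.35 pos [499.4 -64.1 316.7] F [ 3.5  3.6 -4.8] w 10.0 j [ 0.42  0.12 -0.35  0.42 -1.29  1.04]
stand pos [ -1.7 -79.1 171.7] axes
 [[ 0.    0.   -1.  ]
 [-0.42 -0.91 -0.  ]
 [-0.91  0.42 -0.  ]]
grasp L [ -1.8 -71.1 188.9] r 201.9 pan 1.704
1.75 [ 0.3 -7.9 -5.1]
1.8 [  0.7 -17.   -9.3]
1.85 [  1.1 -25.8 -13.9]
1.9 [  1.5 -34.4 -19. ]
```

>>> arm_command(increments=[[[0,0,0],[0,-8,-4],1],[[0,0,0],[1,-17,-8],1],[[0,0,0],[1,-26,-13],1],[[0,0,0],[1,-27,-14],1],[[0,0,0],[1,-27,-14],1]])

```text
clock: 10.85
position: [500.8, -87.3, 305.3]
ee_rot: [0.697, -0.133, -0.685, 0.167]
contact_force: [-13.5, 30.0, 13.5]
gripper_width: 9.7
```

Run:
```python
from plan import *
rep(); arc([1.85,1.8,1.7])
im,d=imaging.get_image('side'); t,_=imaging.get_image('top'); cv2.imwrite('pics/s2.png',np.hstack([cv2.resize(im[120:350,150:300],(390,598),interpolation=cv2.INTER_CUBIC),cv2.resize(t[180:300,260:380],(400,598),interpolation=cv2.INTER_CUBIC)]))
```

```text
t 10.85 pos [500.8 -87.3 305.3] F [-13.5  30.   13.5] w 9.7 j [ 0.37  0.13 -0.38  0.43 -1.23  1.07]
stand pos [  -1.3 -102.3  160.3] axes
 [[ 0.01  0.   -1.  ]
 [-0.41 -0.91 -0.01]
 [-0.91  0.41 -0.01]]
grasp L [ -1.5 -94.4 177.6] r 201.2 pan 1.833
1.85 [ 0.1 -2.6 -2.6]
1.8 [-0.3  6.3  2. ]
1.7 [-1.1 24.7  9.9]
```

View pics/s2.png

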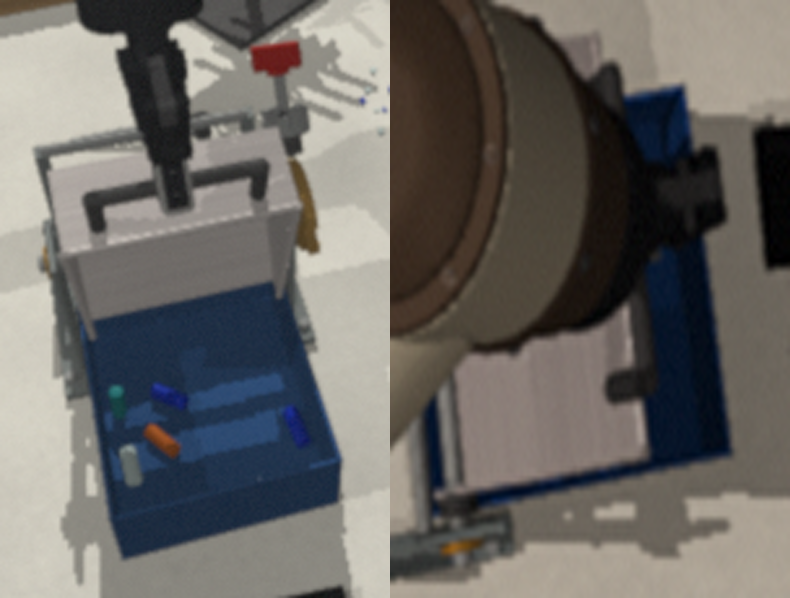

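The side half shows all five ends in the box: teal (117,400), blue (168,397), amber (162,440), clear (132,465) and blue (296,425). The pan is against its stop at 1.83 rad. Now the way back.

>>> arm_command(increments=[[[0,0,0],[0,7,2],1],[[0,0,0],[-1,25,10],1],[[0,0,0],[-2,44,16],1],[[0,0,0],[-3,63,20],1],[[0,0,0],[-4,83,22],1]])

```text
clock: 11.45
position: [497.4, -6.1, 331.5]
ee_rot: [0.697, -0.136, -0.683, 0.17]
contact_force: [2.4, -4.7, 6.3]
gripper_width: 9.9
```

Run:
```python
from plan import *
rep(); arc(np.arange(1.4,0.65,-.1))
```

```text
t 11.45 pos [497.4  -6.1 331.5] F [ 2.4 -4.7  6.3] w 9.9 j [ 0.54  0.13 -0.3   0.4  -1.37  0.96]
stand pos [ -1.2 -21.1 186.5] axes
 [[ 0.01  0.   -1.  ]
 [-0.42 -0.91 -0.01]
 [-0.91  0.42 -0.01]]
grasp L [ -1.4 -13.1 203.8] r 204.2 pan 1.408
1.4 [-0.1  1.9 -4. ]
1.2999999999999998 [-1.  21.9 -3.8]
1.1999999999999997 [-1.8 41.8 -5.7]
1.0999999999999996 [-2.7 61.4 -9.6]
0.9999999999999996 [ -3.5  80.5 -15.4]
0.8999999999999995 [ -4.3  99.  -23.1]
0.7999999999999994 [ -5.1 116.5 -32.5]
0.6999999999999993 [ -5.8 133.1 -43.7]
```

>>> arm_command(increments=[[[0,0,0],[-1,20,-3],1],[[0,0,0],[-2,41,-5],1],[[0,0,0],[-3,61,-9],1],[[0,0,0],[-4,80,-14],1],[[0,0,0],[-4,99,-22],1]])

```text
clock: 11.95
position: [493.4, 91.8, 313.8]
ee_rot: [0.697, -0.138, -0.682, 0.171]
contact_force: [-1.5, 0.5, 7.5]
gripper_width: 9.3
```

Run:
```python
from plan import *
rep(); arc(np.arange(0.9,0.15,-.1))
```

```text
t 11.95 pos [493.4  91.8 313.8] F [-1.5  0.5  7.5] w 9.3 j [ 0.71  0.19 -0.26  0.36 -1.41  0.8 ]
stand pos [ -0.9  76.9 168.8] axes
 [[ 0.01  0.   -1.  ]
 [-0.43 -0.9  -0.01]
 [-0.9   0.43 -0.01]]
grasp L [ -1.2  85.  186. ] r 204.5 pan 0.915
0.9 [-0.   0.9 -5.3]
0.8 [ -0.8  18.5 -14.8]
0.7000000000000001 [ -1.5  35.1 -25.9]
0.6000000000000001 [ -2.2  50.4 -38.7]
0.5000000000000001 [ -2.8  64.5 -53. ]
0.40000000000000013 [ -3.4  77.  -68.6]
0.30000000000000016 [ -3.8  87.9 -85.4]
0.20000000000000018 [  -4.2   97.  -103.1]
```

>>> arm_command(increments=[[[0,0,0],[-1,18,-12],1],[[0,0,0],[-2,35,-24],1],[[0,0,0],[-2,50,-37],1],[[0,0,0],[-3,64,-52],1],[[0,0,0],[-3,77,-68],1]])

```text
clock: 12.45
position: [490.4, 170.4, 248.0]
ee_rot: [0.698, -0.137, -0.681, 0.172]
contact_force: [-6.3, 7.5, 5.3]
gripper_width: 9.1
```

Run:
```python
from plan import *
rep(); arc([.4,.3,.2,.1,0.05,0])
```

```text
t 12.45 pos [490.4 170.4 248. ] F [-6.3  7.5  5.3] w 9.1 j [ 0.83  0.29 -0.28  0.33 -1.32  0.66]
stand pos [ -0.5 155.5 103. ] axes
 [[ 0.02  0.   -1.  ]
 [-0.43 -0.9  -0.01]
 [-0.9   0.43 -0.01]]
grasp L [ -0.8 163.7 120.2] r 203.1 pan 0.407
0.4 [ 0.1 -1.6 -2.8]
0.3 [ -0.4   9.3 -19.6]
0.2 [ -0.8  18.5 -37.4]
0.1 [ -1.1  25.8 -56. ]
0.05 [ -1.3  28.8 -65.5]
0 [ -1.4  31.3 -75.2]
```

>>> arm_command(increments=[[[0,0,0],[0,9,-19],1],[[0,0,0],[-1,18,-36],1],[[0,0,0],[-1,25,-54],1],[[0,0,0],[-1,30,-70],1],[[0,0,0],[-1,31,-76],1]])

```text
clock: 12.95
position: [489.1, 203.1, 171.9]
ee_rot: [0.698, -0.137, -0.681, 0.173]
contact_force: [-16.0, 11.9, 25.6]
gripper_width: 9.9
```

>>> arm_command(increments=[[[0,0,0],[0,0,-1],1],[[0,0,0],[0,0,-1],1],[[0,0,0],[0,0,-1],0.56],[[0,0,0],[0,0,0],0.56],[[0,0,0],[0,0,0],0.56]])

```text
clock: 13.45
position: [489.2, 202.4, 172.1]
ee_rot: [0.698, -0.137, -0.681, 0.173]
contact_force: [-0.2, -0.9, 0.1]
gripper_width: 37.7
```

Run:
```python
from plan import *
rep(); swing()
im,d=imaging.get_image('side'); P=cloud('side',d); L=RS.inv().apply((P-O).reshape(-1,3)).reshape(P.shape)
im,d,P=wristP(); L=RS.inv().apply((P-O).reshape(-1,3)).reshape(P.shape)
m=(d>0)&(abs(L[...,0])<60)&(L[...,1]>50)&(L[...,1]<140)&(L[...,2]>-25)&(L[...,2]<40); q=L[m]; print('floor',len(q),np.polyfit(q[:,1],q[:,2],1))
print('out80', RS.apply([0,np.sin(.436)*80,np.cos(.436)*80]))
```

```text
t 13.45 pos [489.2 202.4 172.1] F [-0.2 -0.9  0.1] w 37.7 j [ 0.87  0.39 -0.35  0.33 -1.18  0.58]
stand pos [ -0.3 187.6  27.1] axes
 [[ 0.02  0.   -1.  ]
 [-0.43 -0.9  -0.01]
 [-0.9   0.43 -0.01]]
grasp L [ -0.6 195.8  44.3] r 200.7 pan -0.004
floor 3999 [-1.58936520e-04  4.89591221e-01]
out80 [-1.47369692 33.75320866 72.51585428]
```

The pan is level: the floor slope measures 0.000. I'll retract and go back to the knob.

>>> arm_command(increments=[[[0,0,0],[0,10,22],0.5],[[0,0,0],[-1,25,54],0.45],[[0,0,0],[-1,38,82],0.4],[[0,0,0],[0,40,120],0.4],[[0,0,0],[10,30,150],0.4]])

```text
clock: 14.05
position: [499.2, 233.6, 324.1]
ee_rot: [0.699, -0.136, -0.68, 0.174]
contact_force: [0.9, -0.3, -0.5]
gripper_width: 51.1
```

Run:
```python
from plan import *
rep(); KN[0]+=1; go(knob(82),ori(35,'x',1.18,-1))
```

```text
t 14.05 pos [499.2 233.6 324.1] F [ 0.9 -0.3 -0.5] w 51.1 j [ 0.89  0.32 -0.04  0.3  -1.54  0.67]
stand pos [ 11.  218.3 179.1] axes
 [[ 0.02  0.01 -1.  ]
 [-0.43 -0.9  -0.01]
 [-0.9   0.43 -0.01]]
turn [ -8.8 -11.  -20.2] | 24.6 shift [ 107.7 -105.6  -25.5]
```

>>> arm_command(increments=[[[-2,-3,-5],[25,-25,0],0.4],[[-5,-6,-11],[55,-55,0],0.4],[[-7,-9,-16],[85,-85,-10],0.4],[[-8.8,-11,-20.2],[108,-106,-25],0.4],[[-8.8,-11,-20.2],[108,-106,-25.5],0.4]])

```text
clock: 14.55
position: [607.7, 124.4, 294.5]
ee_rot: [0.707, -0.327, -0.62, 0.092]
contact_force: [-0.7, -0.5, -1.1]
gripper_width: 51.2
```

Run:
```python
from plan import *
kn(); knobcheck(); KN[0]+=1; go(knob(12),ori(35,'x',1.18,-1))
```

```text
t 14.55 pos [607.7 124.4 294.5] F [-0.7 -0.5 -1.1] w 51.2 j [ 0.67  0.45 -0.03  0.48 -1.5   0.41]
stand pos [114.6 104.5 149.5] axes
 [[-0.01 -0.38 -0.92]
 [-0.58 -0.75  0.32]
 [-0.82  0.54 -0.21]]
axial F -1.1570676722080626 Tz 0.027738315510594205
turn 1.1787028633618672
axial 76.54135850138155 lat 1.6216531989679197 -0.6311139983616687
knob: rect ((1.248880386352539, -0.16074466705322266), (11.602689743041992, 41.12883758544922), 66.86811065673828) pull~ 11.385272567785329 n 1046
turn [ 0.2 -0.2  0.1] | 0.3 shift [  1.3 -37.8 -54.9]
```

>>> arm_command(increments=[[[0,0,0],[0,-10,-14],0.4],[[0,0,0],[0,-20,-28],0.4],[[0,0,0],[1,-30,-42],0.4],[[0,0,0],[1,-37,-54],0.4],[[0,0,0],[1,-37,-54],0.4]])

```text
clock: 15.1
position: [607.3, 88.2, 241.7]
ee_rot: [0.708, -0.326, -0.62, 0.093]
contact_force: [1.1, 0.3, 0.1]
gripper_width: 51.7
```

>>> arm_command(increments=[[[0,0,0],[0,0,0],0.8],[[0,0,0],[0,0,0],1],[[0,0,0],[0,0,0],1],[[0,0,0],[0,0,0],1],[[0,0,0],[0,0,0],1]])

```text
clock: 15.6
position: [608.3, 90.1, 242.6]
ee_rot: [0.709, -0.324, -0.619, 0.092]
contact_force: [-0.2, 4.3, 2.9]
gripper_width: 15.9
```

Run:
```python
from plan import *
kn()
```

```text
t 15.6 pos [608.3  90.1 242.6] F [-0.2  4.3  2.9] w 15.9 j [ 0.62  0.46 -0.16  0.51 -1.35  0.38]
stand pos [113.8  70.2  97.6] axes
 [[-0.   -0.38 -0.93]
 [-0.57 -0.76  0.31]
 [-0.82  0.53 -0.22]]
axial F 4.837936218603425 Tz 0.030642501562465535
turn 1.1817620570283314
axial 14.362408882768333 lat 0.7896758841827847 1.0383653269928355
```

>>> arm_command(increments=[[[0,0,0],[0,3,4],1],[[0,0,0],[0,6,8],1],[[0,0,0],[0,7,9],1],[[0,0,0],[0,7,9],1],[[0,0,0],[0,7,9],1]])

```text
clock: 16.1
position: [607.5, 94.5, 248.0]
ee_rot: [0.707, -0.326, -0.621, 0.093]
contact_force: [7.7, -9.8, -12.9]
gripper_width: 15.6
```

Run:
```python
from plan import *
kn()
```

```text
t 16.1 pos [607.5  94.5 248. ] F [  7.7  -9.8 -12.9] w 15.6 j [ 0.63  0.46 -0.14  0.51 -1.38  0.39]
stand pos [113.1  74.6 103. ] axes
 [[-0.01 -0.38 -0.93]
 [-0.58 -0.75  0.31]
 [-0.82  0.54 -0.21]]
axial F -16.417752726970864 Tz 0.0773063264364365
turn 1.1823933255786465
axial 21.3428930579539 lat 0.1134382768973694 1.530576581264329
```

Pulled about 19 mm out under 16 N. Now I'll turn it back while holding the pull.

>>> arm_command(increments=[[[0.2,-4.4,-6.3],[1,2.5,3.5],1],[[0.4,-8.8,-12.6],[1,2.5,3.5],1],[[0.6,-13.2,-19],[1,2.5,3.5],1],[[0.8,-17.7,-25.3],[1,2.5,3.5],1],[[1,-22.3,-31.8],[1,2.5,3.5],1]])

```text
clock: 16.6
position: [607.9, 94.7, 247.7]
ee_rot: [0.695, -0.515, -0.479, -0.151]
contact_force: [8.1, -8.8, -13.2]
gripper_width: 16.1
```

Run:
```python
from plan import *
kn()
```

```text
t 16.6 pos [607.9  94.7 247.7] F [  8.1  -8.8 -13.2] w 16.1 j [ 0.63  0.46 -0.13  0.5  -1.38 -0.29]
stand pos [113.6  74.8 102.7] axes
 [[-0.01 -0.88 -0.48]
 [-0.57 -0.39  0.72]
 [-0.82  0.28 -0.5 ]]
axial F -16.08756370305435 Tz -0.03722516576475924
turn 0.49951879907978686
axial 21.176685675488798 lat 0.5523193389044678 1.9483643312572756
```

>>> arm_command(increments=[[[0.2,-4.4,-6.3],[1,2.5,3.5],1],[[0.4,-8.8,-12.6],[1,2.5,3.5],1],[[0.6,-13.2,-19],[1,2.5,3.5],1],[[0.6,-13.4,-19.2],[1,2.5,3.5],1],[[0.6,-13.4,-19.2],[1,2.5,3.5],1]])

```text
clock: 17.1
position: [608.3, 94.8, 247.5]
ee_rot: [0.648, -0.602, -0.366, -0.289]
contact_force: [7.8, -9.4, -13.3]
gripper_width: 16.2
```

>>> arm_command(increments=[[[0,0,0],[0,-2,-3],1],[[0,0,0],[0,-5,-7],1],[[0,0,0],[0,-7,-10],1],[[0,0,0],[0,-9,-13],1],[[0,0,0],[0,-11,-15],1]])

```text
clock: 17.6
position: [609.4, 84.1, 233.0]
ee_rot: [0.649, -0.601, -0.366, -0.29]
contact_force: [-0.5, 8.3, 5.4]
gripper_width: 16.3
```

Run:
```python
from plan import *
kn()
```

```text
t 17.6 pos [609.4  84.1 233. ] F [-0.5  8.3  5.4] w 16.3 j [ 0.61  0.47 -0.16  0.51 -1.34 -0.7 ]
stand pos [114.7  64.2  88. ] axes
 [[-0.02 -1.   -0.09]
 [-0.57 -0.07  0.82]
 [-0.82  0.06 -0.56]]
axial F 9.202009465325458 Tz 0.018146460180854536
turn 0.09072278323039291
axial 3.082592548474482 lat 1.654530104112112 1.6161102451609273
```

>>> arm_command(increments=[[[0,0,0],[0,-1,-2],1],[[0,0,0],[0,-1,-2],1],[[0,0,0],[0,0,0],0.4],[[0,0,0],[0,0,0],0.4],[[0,0,0],[0,0,0],0.4]])

```text
clock: 18.1
position: [609.1, 83.8, 233.1]
ee_rot: [0.648, -0.602, -0.366, -0.289]
contact_force: [0.3, -0.2, -0.9]
gripper_width: 51.5
```

>>> arm_command(increments=[[[0,0,0],[0,8,11],0.4],[[0,0,0],[0,22,32],0.4],[[0,0,0],[-1,40,57],0.4],[[0,0,0],[-2,50,72],0.4],[[0,0,0],[-2,50,72],0.4]])

```text
clock: 18.6
position: [607.9, 135.1, 307.1]
ee_rot: [0.649, -0.6, -0.365, -0.291]
contact_force: [-0.6, -0.5, -0.7]
gripper_width: 51.4
```

Run:
```python
from plan import *
kn(); w=knobcheck()
im,d=imaging.get_image('side'); cv2.imwrite('pics/fin.png',np.hstack([cv2.resize(w[60:384,60:512],(420,320)),cv2.resize(im[100:350,150:330],(370,514))[:320] if 0 else cv2.resize(im[110:340,150:330],(250,320),interpolation=cv2.INTER_CUBIC)]))
P=cloud('side',d); L=RS.inv().apply((P-O).reshape(-1,3)).reshape(P.shape)
m=(d>0)&(abs(L[...,0])<60)&(L[...,1]>50)&(L[...,1]<130)&(L[...,2]>-25)&(L[...,2]<40); q=L[m]; print('floor',len(q),np.polyfit(q[:,1],q[:,2],1))
i=im.astype(int);b,g,r=i[...,0],i[...,1],i[...,2]
bl=(b>60)&(b>1.8*r)&(b>1.5*g)&(d>0)&(P[...,2]>70)&(P[...,2]<95)&(P[...,1]<100); q=P[bl]; print(cv2.minAreaRect(q[:,:2].astype(np.float32)))
```

```text
t 18.6 pos [607.9 135.1 307.1] F [-0.6 -0.5 -0.7] w 51.4 j [ 0.68  0.46  0.01  0.47 -1.53 -0.66]
stand pos [115.3 115.2 162.1] axes
 [[-0.01 -1.   -0.09]
 [-0.57 -0.07  0.82]
 [-0.82  0.06 -0.56]]
axial F -0.8531154075939748 Tz -0.01569577810135137
turn 0.08949718479305635
axial 92.99360060072875 lat 2.3280935285674644 0.8911434519724979
knob: rect ((0.855109691619873, -0.4672050476074219), (11.702281951904297, 40.60590744018555), 5.820278644561768) pull~ 0.01231183706525485 n 697
floor 1247 [-0.00353253  0.71410659]
((503.409912109375, -77.51295471191406), (177.78451538085938, 219.01992797851562), 2.234159469604492)
```

View pics/fin.png

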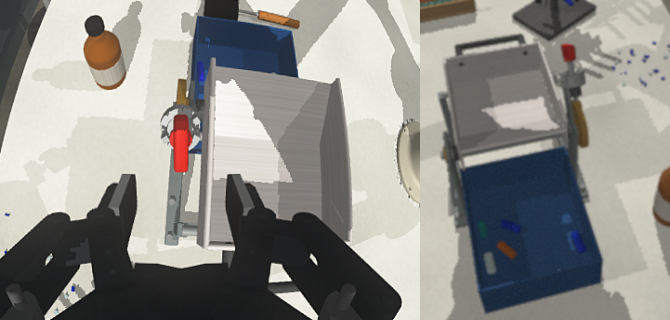

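The picture shows the pan empty and level, the knob home at (180,143), all five ends in the box (right half, about (480–580, 225–265)) and the bottle upright. The knob reads 0.0 mm pull and 5.8° turn, and the box has not moved. Handing in.

```bash
python3 -c "
from h import *
print(arm.job_done())"
```

```text
the job is handed in; nothing more can be done
None
```

The pan is emptied into the cullet box, back down level and locked again. The job is handed in at 18.6 s of robot time; the hand-in reports no verdict.

- **Unlock:** I pulled the knob, turned it to 1.18 rad and let it drop into the parked notch. It measured 11.4 mm out there.
- **Tip:** The pan swung to 1.83 rad against its stop, and all five glass ends were seen in the box.
- **Return and relock:** The pan came back to a floor slope within about 0.004 rad. The knob was pulled, turned back and let home.

The last checks, after the gripper let go and backed off:

| Check | Result |
|---|---|
| Knob pull | 0.0 mm |
| Knob turn | 5.8° (0.10 rad) |
| Glass ends in the box | all five, by eye in the picture |
| Cullet box movement | under 1 mm from the start |
| Bottle | upright |
| Gripper contact | clear, about 1 N (sensor noise) |

Nothing failed. I did not measure the mashers and paddle at the end, but the arm never went near them. One reading was off: the gripper showed about 16 mm on the 12 mm knob bar and 10 mm on the 12 mm handle, although both grips held.

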